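# Set the glue press with its coarse and fine knobs

### The arm

A 7-joint arm with a two-finger parallel gripper is mounted at the origin on the work surface. World frame = base frame: x ahead of the robot, y to its left, z up, the work surface at z = 0. Lengths are in m, angles in rad, forces in N, time in s.
With the tool pointing down it reaches from about 0.4 to 0.85 m from the base axis. Payload 10.4 kg.
Tool frame: the origin (TCP) lies midway between the tips of the shut fingers; the grasp point (between the pads) lies 19 mm behind it; z points along the fingers, y is the line along which they close (so a half turn about z gives the same grasp; the last joint's range is limited). The gripper opens to 85 mm and grips with 20 to 120 N. Pads are 22 mm wide; open, the fingers measure 114 mm over their backs; the gripper's body (76 mm by 85 mm) begins 54 mm behind the grasp point. The pads swing forward as they close: fully open they stand 13 mm farther back than shut.
Start: joints at [1.229, 0.332, -0.065, 1.46, 0.022, 1.35, -0.088], TCP at [0.196, -0.594, 0.196] pointing down, gripper open.
Joint ranges: [-2.6, 2.6], [-0.5, 2.12], [-1.47, 1.34], [0.16, 2.42], [-1.27, 4.41], [0.06, 2.06], [-2.6, 2.6]. Speed limits (rad/s): [2.22, 2.22, 2.79, 2.79, 3.14, 3.14, 3.14].

### API

Orientations are given as a unit quaternion [x, y, z, w].
In Python, from workcell import get_obs, camera, camera_params, hand_in gives the robot as it stands.
- The arm moves only by the tool carry_out, never from a script. Its argument "commands" is a list that holds one entry, the list of rows, each a list of 6 numbers: the shift along the tool's x, y, z in units of 40 mm (1.0 is 40 mm), then the turn, a rotation vector about the tool's x, y, z in units of 6 degrees (1.0 is 6 degrees). In form: [[[x, y, z, ax, ay, az], ...]]. A call has 1 to 20 rows; each row shifts and turns the commanded pose from where the row before left it, along the tool's axes as they then stand; what a row does not reach is not made up. A row lasts 1/12 s, in which the tool goes at most 41.7 mm and 7.16 degrees, less where a joint would pass 70% of its speed; a pose out of reach is approached as far as the arm can. A call is refused whole if a number of a shift passes 1 or a number of a turn 1, either way. A call with a gripper value outside its range is refused whole. "hand" is the closure, from -1 (fully open) to 1 (shut), set as the call begins (left out, the last holds). The fingers move at their own pace and stop on an object; "force" is the grip in N (left out, the last holds). Time passes only in rows, so rows that do not move let the fingers close. It gives the time, the measured TCP pose, the force, the opening and the grip force at its end, in the units of the state.
- get_obs(): the state, without advancing time (a new reading comes with each control period).
- camera(name): name is "side" or "top" or "wrist"; returns the picture (480x640x3 uint8, red, green, blue); there is no depth.
- camera_params(name): a dict with "mtx" (3x3 intrinsics, pixels), "k1" (the pictures are not rectified: a ray, as slopes to the right and down, at radius r is drawn at 1 + k1 r^2 times it, then the intrinsics apply), "R" (3x3) and "t" (3): a world point X has camera coordinates R X + t. Camera axes: x right, y down, z forward; pixel columns grow to the right and rows downward; lengths in m; the calibration is good to about 2 mm. A picture is of the moment at which its call begins: read the wrist's pose just before it. camera_params takes no time and is no camera call; for the wrist camera it gives the pose at the moment of the call.
- hand_in(): hands the job in; it is judged then, once.
The state is a dict: "clock": time; "joint_pos": joint angles; "joint_velocities": joint speeds; "tau": joint torques, N m; "position": TCP position; "ee_rot": TCP orientation; "ft_force": force on the tool from outside, world axes, zero at the start; "torque": the same for the moment, N m; "grip_width": opening from 0.0 (shut) to 1.0 (fully open); "grasp_force": force on a finger pad.
Only numpy, scipy, OpenCV 4.12 (cv2) and the standard library are available. Lean on these libraries where they do the work, as an engineer would, in place of code of your own. Each camera call takes 0.05 s, during which the arm holds its last target. There are 200 camera calls.

### The job

The glued wooden block is waiting in the bench press. Turn the big lower knob clockwise until the pad just comes to bear on the block, leaving the small knob backed out (the dial pointer stirs off its zero but stays well short of the first long mark), then turn the small upper knob until the pointer rests between the two long marks. Never let the pointer run far past the second long mark, do not disturb the other things on the bench, and let go of the press.

Things in the scene. Friction and masses are not known exactly. Their poses are not given: they have to be found in the camera images.
- press: blue C-frame bench press, bolted down. Base 280 x 130 x 30 mm; origin on the bench, straight below the common vertical axis of the two knobs and the pad. +x points from that axis to the round dial on the base, -x to the column; z up. The head slides on the column and carries pad and knobs: turning the coarse knob lowers the whole head, knobs and pad together. The head's top is 180 mm above the bench when the coarse knob is at 0.
- coarse_grip (a point): on the knob axis at the height to grip the coarse knob: 35 mm above the head's top, 215 mm above the bench at coarse angle 0 and 6 mm lower per rad, as the head sinks. The coarse knob is a black ribbed disc, 60 mm across, from 18 mm below to 7 mm above this point, on a 24 mm neck; the head lies 35 mm below this point.
- fine_grip (a point): on the same axis at the height to grip the fine knob, 31 mm above coarse_grip. The fine knob is a bare aluminium ribbed cylinder, 26 mm across, from 22 mm below to 4 mm above this point; the coarse knob's top lies 24 mm below this point. The fine knob sinks with the head but does not turn with the coarse knob, and turning it does not move the head.
- coarse (a joint): angle of the coarse knob (rad, 0 to 5.2), grows clockwise seen from above. It lowers the head, with both knobs and the pad, by 6 mm per rad (about 60 N per rad once the pad bears on the block). Starts at 0 to 0.3; friction about 0.22 N m, plus 0.006 N m per newton of load; stays where it is left. The pad may need anything from 0.4 to 2.1 rad to meet the block.
- fine (a joint): angle of the fine knob (rad, 0 to 6.2), grows clockwise seen from above. It lowers the same pad by 1.2 mm per rad (about 10 to 12 N per rad once the pad bears). Starts fully backed out, at 0 to 0.12; friction about 0.06 N m, plus 0.0012 N m per newton; stays where it is left.
- pad: steel pressure pad, 42 mm across and 6 mm thick, under the head, with a hard black foot, 38 mm across, on a short brass stud under it; origin at the centre of the underside of the steel, z up. The foot's face stands 6 to 13 mm below this origin, screwed out differently each time and locked there, so the height at which the pad meets the block cannot be told beforehand.
- work: the glued block of two wood halves, 70 x 50 x 36 mm, lying loose on the sprung press table below the pad; origin at the centre of its underside. It lies with its underside 62 mm above the bench, on a table that sinks 0.1 mm per newton of load.
- dial_center (a point): centre of the white load dial (62 mm across, face up, 43 mm above the bench), pivot of its pointer, at the pointer's height.
- pointer_tip (a point): tip of the black pointer, 26 mm from the dial's centre. The pointer turns clockwise seen from above by 0.08 rad per newton of load on the block, from zero load at its zero point; the two long marks on the rim stand at 18 and 24 N.
- dial_zero (a point): point on the dial, 26 mm from its centre, where the pointer tip stands at no load (to the press's -y side).
- dial_target (a point): point on the dial, 26 mm from its centre, midway between the two long marks: 21 N, 1.68 rad clockwise from zero.
- bin: bystander: open blue screw bin, 100 x 130 x 60 mm; origin at the centre of its underside.
- driver: bystander: screwdriver lying on the bench; origin under its middle.
- glue: bystander: glue bottle, 56 mm across, 160 mm tall; origin at the centre of its underside.
- offcut: bystander: dark wood offcut, 90 x 45 x 36 mm; origin at the centre of its underside.

How it is judged:
On the way, in this order (a step that is already met when the one before it is completed fails the run):
1. the coarse knob alone has brought the pad to bear lightly on the block (1.5 to 12 N), the fine knob still backed out (below 0.25 rad) (contact force between pad and work between 1.5 and 12 N and value of joint fine below 0.25 rad), for 0.2 s.
2. the fine knob has been turned (past 0.6 rad) and the load stands between the long marks (contact force between pad and work between 17 and 25 N and value of joint fine above 0.6 rad), for 0.2 s.
At the end, for the whole second after the job is handed in: the pad presses the block with 17 to 25 N (pointer between the long marks at 18 and 24 N, 1 N of grace), reached with the fine knob; the block is still under the pad (within 15 mm); the press is let go (contact force between pad and work between 17 and 25 N and contact force between the fingers and press below 0.1 N and horizontal distance between work and press below 0.015 m); the robot touches nothing.
It fails at once if the block is overloaded: more than 32 N between pad and block (contact force between pad and work above 32 N).
It fails at once if the bin is moved by more than 20 mm (distance of bin from where it was at the start of the episode above 0.02 m).
It fails at once if the driver is moved by more than 20 mm (distance of driver from where it was at the start of the episode above 0.02 m).
It fails at once if the glue is moved by more than 20 mm (distance of glue from where it was at the start of the episode above 0.02 m).
It fails at once if the offcut is moved by more than 20 mm (distance of offcut from where it was at the start of the episode above 0.02 m).
It also fails if it takes over 72 s, if anything falls off the work surface, if the arm or the gripper's body presses on something with over 40 N, if the wrist force passes 120 N, or if a joint passes its speed limit or range.

## Working session

There is one attempt and no reset: what is moved stays moved. The work goes in short steps, Python scripts to look and compute and a tool call to move; the robot and the scene stay as the last step left them, time stands still between calls to the robot, and variables do not carry over. Pictures are saved under pics/ and viewed, at most 10 in all, crops included, and the job is handed in when it is done.

Besides the shell and the picture viewer there is one more tool, called after ">>>" as a command line: name --argument value ..., lists and objects as JSON in quotes. carry_out: Moves the arm, as the interface text tells. Its arguments: {"type":"object","properties":{"commands":{"type":"array"},"hand":{"type":"number"},"force":{"type":"number"}},"required":["commands"]}

```bash
mkdir -p pics
cat > h.py <<'E'
import numpy as np, cv2
from workcell import get_obs, camera, camera_params, hand_in
def snap(name,fn=None):
    p=camera_params(name); im=camera(name)
    if fn: cv2.imwrite('pics/'+fn,im[...,::-1])
    return im,p
def ray(p,u,v):
    K=np.array(p['mtx']);k=p['k1'];d=np.array([(u-K[0,2])/K[0,0],(v-K[1,2])/K[1,1]]);x=d.copy()
    for _ in range(30): x=d/(1+k*(x@x))
    R=np.array(p['R']);t=np.array(p['t']); return -R.T@t, R.T@np.array([x[0],x[1],1])
def onz(p,u,v,z):
    o,d=ray(p,u,v); return o+d*(z-o[2])/d[2]
def proj(p,X):
    c=np.array(p['R'])@X+p['t'];s=c[:2]/c[2];s=s*(1+p['k1']*(s@s));K=np.array(p['mtx']);return K[:2,:2]@s+K[:2,2]
E
python3 - <<'E'
from h import *
a,p=snap('top','top.png');b,q=snap('side','side.png')
for x in (p,q): print(x)
cv2.imwrite('pics/both.png',np.hstack([cv2.resize(a,(400,300)),cv2.resize(b,(400,300))])[...,::-1])
o=get_obs();print({k:np.round(v,3) for k,v in o.items()})
E
```

```text
{'mtx': array([[434.87380306,   0.        , 315.73695897],
       [  0.        , 434.87380306, 238.83609347],
       [  0.        ,   0.        ,   1.        ]]), 'k1': -0.08823556125731215, 'R': array([[-0.01571876, -0.99928681,  0.03433362],
       [-0.99881642,  0.0141121 , -0.04654691],
       [ 0.04602919, -0.03502465, -0.99832589]]), 't': array([-0.00880933,  0.54918296,  1.26112522])}
{'mtx': array([[502.74494704,   0.        , 315.25866492],
       [  0.        , 502.74494704, 241.38937702],
       [  0.        ,   0.        ,   1.        ]]), 'k1': 0.02737346412155269, 'R': array([[ 0.99756865, -0.06489304,  0.02541012],
       [-0.00954226, -0.48836642, -0.87258649],
       [ 0.06903424,  0.87022246, -0.48779826]]), 't': array([-0.5646852 ,  0.15435892,  1.11560371])}
{'clock': np.float64(0.1), 'joint_pos': array([ 1.229,  0.333, -0.065,  1.461,  0.022,  1.35 , -0.088]), 'joint_velocities': array([ 0.001, -0.003,  0.   , -0.001, -0.001,  0.001, -0.002]), 'tau': array([ 3.0000e-03, -6.2675e+01,  5.0000e-02, -3.9243e+01,  1.7000e-02,
        7.0000e-03,  0.0000e+00]), 'position': array([ 0.196, -0.593,  0.195]), 'ee_rot': array([ 0.987,  0.159, -0.   , -0.001]), 'ft_force': array([-0.245, -0.068,  0.115]), 'torque': array([ 0.002, -0.026, -0.006]), 'grasp_force': np.float64(0.0), 'grip_width': np.float64(1.0)}
```

View pics/top.png

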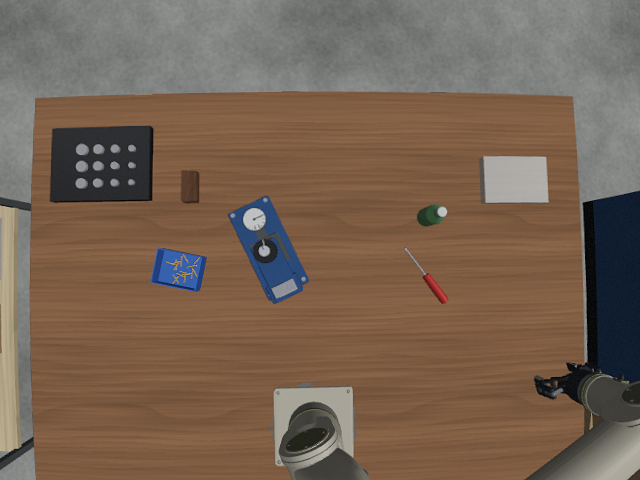

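View pics/side.png

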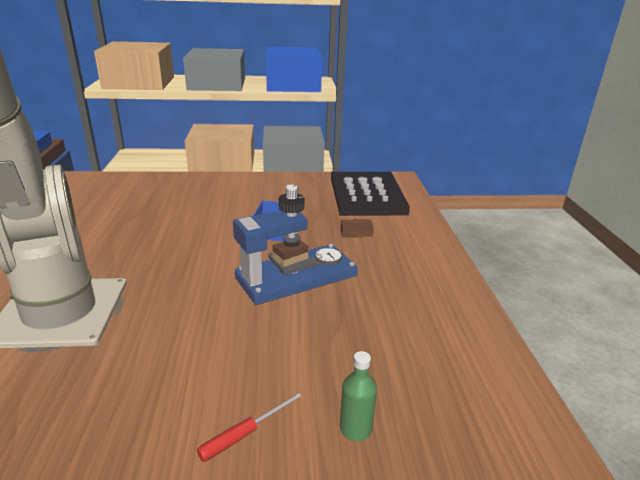

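The top view shows the press knobs near (264,251) and the dial near (255,219). The side view shows the fine knob top near (291,188). Bin, driver, glue and offcut all stand clear of the press.

Run:
```python
from h import *
a=cv2.imread('pics/top.png')[...,::-1].astype(int);b=cv2.imread('pics/side.png')[...,::-1].astype(int)
p=camera_params('top');q=camera_params('side')
def blobs(m,off,n):
    k,l,s,c=cv2.connectedComponentsWithStats(m.astype(np.uint8))
    for i in range(1,k):
        if s[i,4]>n: print(s[i],c[i]+off)
def reg(im,x0,x1,y0,y1): return im[y0:y1,x0:x1]
r=reg(a,235,275,200,270)
print('white');blobs(r.min(2)>150,[235,200],15)
print('black');blobs(r.max(2)<50,[235,200],15)
r=reg(b,270,350,180,270)
print('side white');blobs(r.min(2)>120,[270,180],15)
print('side black');blobs(r.max(2)<50,[270,180],15)
cr=cv2.resize(a[195:275,225:315].astype(np.uint8),(540,480),interpolation=cv2.INTER_CUBIC)
cr2=cv2.resize(b[175:305,230:365].astype(np.uint8),(None or (250,240)),interpolation=cv2.INTER_CUBIC)
cv2.imwrite('pics/crop.png',np.hstack([cr,cv2.copyMakeBorder(cr2,0,240,0,0,cv2.BORDER_CONSTANT)])[...,::-1])
for z,uv in ((.25,(264,251)),(.043,(255,219))): print(onz(p,*uv,z))
```

```text
white
[  8   8  22  22 358] [253.53351955 218.61173184]
[24 46 10 10 77] [263.76623377 250.58441558]
black
[ 19  39  21  24 275] [264.54545455 251.25454545]
side white
[75  0  5 14 39] [347.69230769 184.41025641]
[ 16   4  12  15 148] [291.33108108 190.90540541]
[17 33 10  4 34] [291.29411765 214.26470588]
[18 52  9  6 34] [291.5        234.91176471]
[ 46  64  26  18 283] [328.26501767 253.86925795]
side black
[62  0  9 32 46] [335.58695652 193.80434783]
[0.51089126 0.11465094 0.25      ]
[0.60681112 0.15684664 0.043     ]
```

View pics/crop.png

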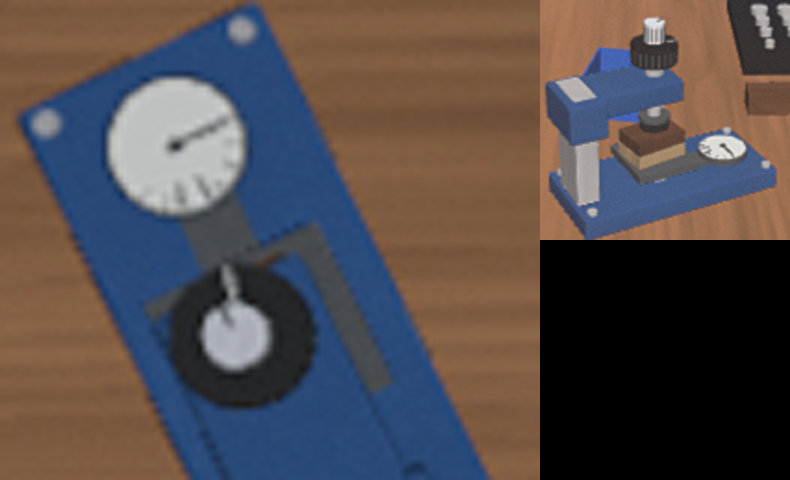

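The crop confirms the layout: the pointer is at zero, towards the upper right of the dial, and the long marks lie clockwise from it. Next I'll pin down the axis and lift off.

Run:
```python
from h import *
p=camera_params('top');q=camera_params('side')
print('fine top',onz(p,263.77,250.58,.25),'coarse',onz(p,264.5,251,.222))
D=onz(p,253.53,218.61,.043);print('dial',D)
# side: fine knob body blob centre (291.33,190.9), intersect w/ top ray (fine) 
print('side@.24',onz(q,291.3,190.9,.24),'dial side',onz(q,328.27,253.87,.043))
A=onz(p,263.77,250.58,.25)
for z in (.25,.24,.224): print(z,proj(q,np.array([A[0],A[1],z])))
print('yaw',np.arctan2(*(D-A)[1::-1]),'dist',np.linalg.norm((D-A)[:2]))
```

```text
fine top [0.51189617 0.11518564 0.25      ] coarse [0.51142948 0.11578793 0.222     ]
dial [0.60798742 0.16103606 0.043     ]
side@.24 [0.51313953 0.10933649 0.24      ] dial side [0.60868365 0.16238877 0.043     ]
0.25 [290.69287064 185.74911605]
0.24 [290.68701472 189.86057294]
0.224 [290.67756723 196.36470603]
yaw 0.44520508968586103 dist 0.10646965842490674
```

>>> carry_out --commands '[[[0,0,-1,0,0,0],[0,0,-1,0,0,0],[0,0,-1,0,0,0],[0,0,-1,0,0,0],[0.3,-0.3,-0.5,0,0,0],[0.65,-0.7,0,0,0,0],[0.65,-0.7,0,0,0,0],[0.65,-0.7,0,0,0,0],[0.65,-0.7,0,0,0,0],[0.65,-0.7,0,0,0,0]]]' --hand -1

```text
clock: 0.93
position: [0.2835, -0.4028, 0.3757]
ee_rot: [0.987, 0.159, -0.0, -0.0]
ft_force: [1.1, 0.4, -0.0]
grip_width: 0.999
grasp_force: 0.0
```

>>> carry_out --commands '[[[0.63,-0.7,0,0,0,-0.5],[0,0,0,0,0,0.5],[0.63,-0.7,0,0,0,0],[0.63,-0.7,0,0,0,0],[0.63,-0.7,0,0,0,0],[0.63,-0.7,0,0,0,0],[0.63,-0.7,0,0,0,0],[0.63,-0.7,0,0,0,0],[0.63,-0.7,0,0,0,0],[0.63,-0.7,0,0,0,0],[0.63,-0.7,0,0,0,0],[0.63,-0.7,0,0,0,0],[0.63,-0.7,0,0,0,0],[0.63,-0.7,0,0,0,0],[0.63,-0.7,0,0,0,0],[0.63,-0.7,0,0,0,0]]]'

```text
clock: 2.27
position: [0.5108, 0.1142, 0.376]
ee_rot: [0.987, 0.158, 0.0, 0.0]
ft_force: [0.2, -0.3, -0.1]
grip_width: 1.002
grasp_force: 0.0
```

Run:
```python
from h import *
o=get_obs();print({k:np.round(o[k],3) for k in('clock','joint_pos','position','ee_rot')})
im,p=snap('wrist','w1.png');R=np.array(p['R']);print('cam pos',-R.T@p['t'],'fwd',R[2],'right',R[0])
t,_=snap('top');s,_=snap('side')
cv2.imwrite('pics/m1.png',np.hstack([cv2.resize(im,(400,300)),cv2.resize(s[150:330,200:440],(400,300))])[...,::-1])
```

```text
{'clock': np.float64(2.267), 'joint_pos': array([ 0.466,  0.153, -0.878,  1.358,  0.119,  1.684, -1.646]), 'position': array([0.511, 0.114, 0.376]), 'ee_rot': array([0.987, 0.158, 0.   , 0.   ])}
cam pos [0.5731907  0.13459118 0.55388965] fwd [-0.24823806 -0.08242953 -0.9651856 ] right [ 3.11879026e-01 -9.50121365e-01  9.30201487e-04]
```

View pics/m1.png

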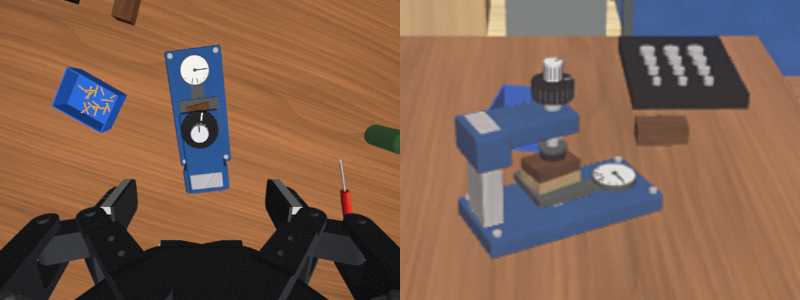

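The wrist view shows the dial, knobs and bin ahead of the open fingers, and the side view shows the dial unobstructed at about (328,254) in the full image. Next: rotate counter-clockwise to wind up the stroke, then descend.

>>> carry_out --commands '[[[0.036,-0.014,0,0,0,-1],[0,0,0,0,0,-1],[0,0,0,0,0,-1],[0,0,0,0,0,-1],[0,0,0,0,0,-1],[0,0,0,0,0,-1],[0,0,0,0,0,-1],[0,0,0,0,0,-1],[0,0,0,0,0,-1],[0,0,0,0,0,-1],[0,0,0,0,0,-1],[0,0,0,0,0,-1],[0,0,0,0,0,-1],[0,0,0,0,0,-1],[0,0,0,0,0,-1],[0,0,0,0,0,-1],[0,0,0,0,0,-1],[0,0,0,0,0,-1],[0,0,0,0,0,-1],[0,0,0,0,0,0]]]'

```text
clock: 4.08
position: [0.5115, 0.1122, 0.3758]
ee_rot: [0.403, 0.915, -0.001, 0.0]
ft_force: [0.9, 0.2, -0.8]
grip_width: 0.998
grasp_force: 0.0
```

Run:
```python
from h import *
o=get_obs();print({k:np.round(o[k],4) for k in('clock','joint_pos','position','ee_rot','ft_force','torque')})
im,p=snap('wrist','w2.png')
m=(im.min(2)>140)&(im.max(2).astype(int)-im.min(2)<40)
k,l,s,c=cv2.connectedComponentsWithStats(m.astype(np.uint8))
for i in range(1,k):
    if 60<s[i,4]<5000: print(s[i],c[i].round(1),'z.043',onz(p,*c[i],.043).round(4)[:2],'z.25',onz(p,*c[i],.249).round(4)[:2])
```

```text
{'clock': np.float64(4.0833), 'joint_pos': array([ 0.636 ,  0.2052, -1.1042,  1.3502,  0.1854,  1.6966,  0.3045]), 'position': array([0.5115, 0.1122, 0.3758]), 'ee_rot': array([ 4.032e-01,  9.151e-01, -6.000e-04,  1.000e-04]), 'ft_force': array([ 0.8941,  0.1551, -0.8059]), 'torque': array([-0.0294, -0.0101,  0.0051])}
[  60    0   58   68 1087] [83.4 20.6] z.043 [0.1111 0.0615] z.25 [0.2544 0.1016]
[  0  42  73  55 906] [32.6 70.6] z.043 [ 0.0886 -0.0426] z.25 [0.241  0.0395]
[613  74  10  11  85] [617.8  79.1] z.043 [0.7193 0.5182] z.25 [0.6173 0.3741]
[ 16  92  42  29 187] [ 34.8 104.8] z.043 [ 0.1171 -0.0807] z.25 [0.258  0.0168]
[632  99   8  12  84] [635.8 104.7] z.043 [0.7688 0.5173] z.25 [0.6468 0.3736]
[ 214  141   38   60 1460] [232.1 170.4] z.043 [0.3977 0.0407] z.25 [0.4254 0.0892]
[ 370  185   43   41 1347] [391.4 205. ] z.043 [0.6064 0.1617] z.25 [0.5499 0.1614]
[312 199  39  27 626] [326.5 212.3] z.043 [0.5422 0.0877] z.25 [0.5116 0.1173]
[160 331  18  12 129] [171.1 335.7] z.043 [ 0.4916 -0.2463] z.25 [ 0.4814 -0.082 ]
[467 331  17  12 118] [472.7 335.6] z.043 [0.8688 0.0986] z.25 [0.7065 0.1238]
[ 494  415   62   61 1815] [521.4 443.9] z.043 [1.131  0.0075] z.25 [0.8629 0.0694]
```

>>> carry_out --commands '[[[0.056,0.061,0.8,0,0,0],[0,0,0.8,0,0,0],[0,0,0.8,0,0,0],[0,0,0.8,0,0,0],[0,0,0.6,0,0,0],[0,0,0.4,0,0,0],[0,0,0.3,0,0,0],[0,0,0.15,0,0,0],[0,0,0,0,0,0],[0,0,0,0,0,0]]]'

```text
clock: 4.97
position: [0.5123, 0.1169, 0.1907]
ee_rot: [0.405, 0.914, 0.0, 0.0]
ft_force: [-0.3, -0.2, 0.2]
grip_width: 1.001
grasp_force: 0.0
```

Run:
```python
from h import *
o=get_obs();print({k:np.round(o[k],4) for k in('clock','position','ee_rot','ft_force','torque')})
im,p=snap('wrist');s,_=snap('side','s2.png')
cv2.imwrite('pics/m2.png',np.hstack([cv2.resize(im,(400,300)),cv2.resize(s[150:330,200:440],(400,300))])[...,::-1])
```

```text
{'clock': np.float64(4.9667), 'position': array([0.5123, 0.1169, 0.1907]), 'ee_rot': array([4.051e-01, 9.143e-01, 2.000e-04, 4.000e-04]), 'ft_force': array([-0.291 , -0.1928,  0.2234]), 'torque': array([-0.0459,  0.0101,  0.0303])}
```

View pics/m2.png

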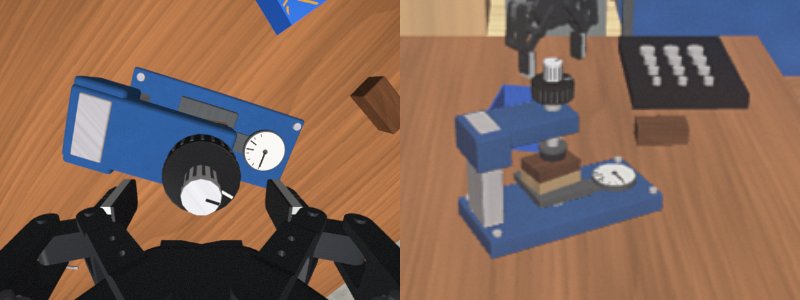

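Run:
```python
from h import *
q=camera_params('side');w=camera_params('wrist')
for z in (.19,.2,.215,.25): print(z,'side',proj(q,np.array([.5123,.1169,z])).round(1),'wrist',proj(w,np.array([.5123,.1169,z])).round(1))
d=np.array([.738,.675,0])*.0425
for s in(-1,1): print(proj(q,np.array([.5123,.1169,.203])+s*d).round(1),proj(w,np.array([.5123,.1169,.203])+s*d).round(1))
R=np.array(w['R']);print(-R.T@w['t'])
s=cv2.imread('pics/s2.png');cv2.imwrite('pics/s2c.png',cv2.resize(s[140:300,220:360],(560,600),interpolation=cv2.INTER_CUBIC))
```

```text
0.19 side [290.8 209.6] wrist [322.3 265.2]
0.2 side [290.8 205.6] wrist [322.4 271.9]
0.215 side [290.8 199.7] wrist [322.5 283.4]
0.25 side [290.9 185.4] wrist [322.8 319.9]
[277.1 209.9] [239.9 274.3]
[303.9 199.2] [404.9 273.5]
[0.46721238 0.16585287 0.36888115]
```

View pics/s2c.png

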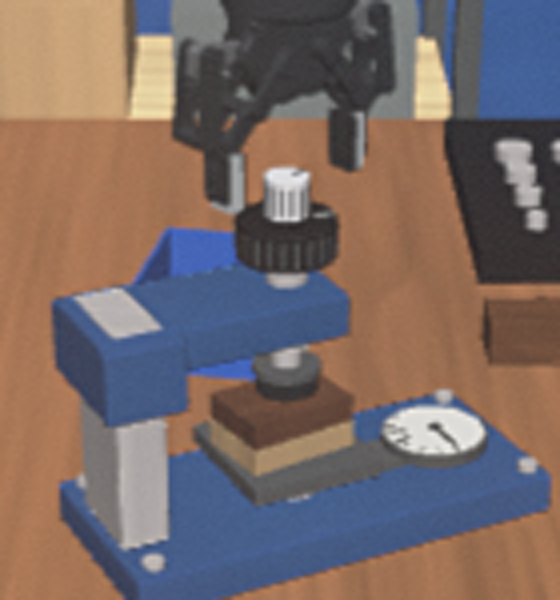

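Run:
```python
from h import *
q=camera_params('side');w=camera_params('wrist')
def tri(a,b):
    o1,d1=ray(q,*a);o2,d2=ray(w,*b)
    s=np.linalg.lstsq(np.c_[d1,-d2],o2-o1,rcond=None)[0]
    x,y=o1+d1*s[0],o2+d2*s[1];print((x+y)/2,np.linalg.norm(x-y))
tri((278,195),(213,288));tri((307,183),(429,288))
tri((291,187),(325,320))
# where side rays hit tool-y line through TCP axis
for u,v in((278,195),(307,183)):
    for z in (.2,.22,.24): print(z,onz(q,u,v,z).round(4))
im,_=snap('wrist');s,_=snap('side')
cv2.imwrite('pics/m3.png',np.hstack([im[150:450,120:520],cv2.resize(s[140:260,230:350],(300,300),interpolation=cv2.INTER_CUBIC)])[...,::-1])
```

```text
[0.47844682 0.09202353 0.23754227] 0.009777896021928842
[0.54584402 0.15265634 0.23805031] 0.011040921448130436
[0.51334856 0.11615508 0.24683798] 0.0015665904970029517
0.2 [0.483  0.1769 0.2   ]
0.22 [0.4832 0.132  0.22  ]
0.24 [0.4834 0.087  0.24  ]
0.2 [0.5563 0.2509 0.2   ]
0.22 [0.5535 0.2029 0.22  ]
0.24 [0.5507 0.155  0.24  ]
```

View pics/m3.png

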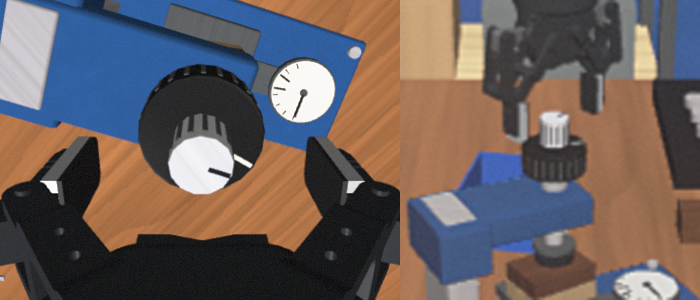

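The picture shows the fingertips beside the fine knob, still above the coarse knob's top: side pixels (278,195) and (307,183), z about 0.24. That is higher than the reported TCP suggests, so I'll descend gently and watch the force.

>>> carry_out --commands '[[[0,-0.01,0.2,0,0,0],[-0.02,0,0.2,0,0,0],[0,0,0.1,0,0,0],[0,0,0,0,0,0]]]'

```text
clock: 5.5
position: [0.5115, 0.1156, 0.1686]
ee_rot: [0.405, 0.914, -0.001, -0.001]
ft_force: [-1.2, -0.7, 0.4]
grip_width: 0.997
grasp_force: 0.0
```

Run:
```python
from h import *
o=get_obs();print({k:np.round(o[k],4) for k in('clock','position','joint_pos','ee_rot','ft_force','torque')})
im,p=snap('wrist','w4.png');s,_=snap('side','s4.png')
cv2.imwrite('pics/m4.png',np.hstack([im[150:450,120:520],cv2.resize(s[140:260,230:350],(300,300),interpolation=cv2.INTER_CUBIC)])[...,::-1])
```

```text
{'clock': np.float64(5.5), 'position': array([0.5115, 0.1156, 0.1686]), 'joint_pos': array([ 0.6233,  0.2886, -1.0744,  1.7197,  0.2628,  1.2928,  0.2301]), 'ee_rot': array([ 4.047e-01,  9.145e-01, -5.000e-04, -8.000e-04]), 'ft_force': array([-1.1811, -0.6846,  0.4195]), 'torque': array([-0.0391, -0.0266, -0.0145])}
```

View pics/m4.png

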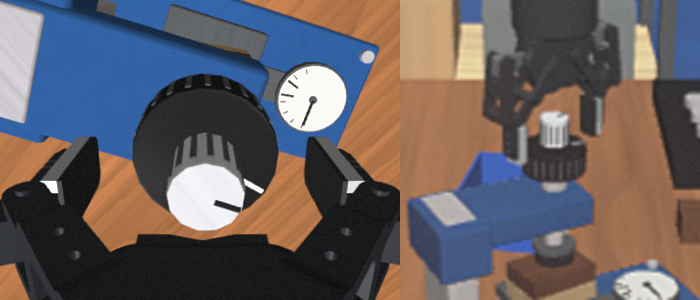

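>>> carry_out --commands '[[[0,0,0.1,0,0,0],[0,0,0.1,0,0,0],[0,0,0.1,0,0,0],[0,0,0,0,0,0]]]'

```text
clock: 5.93
position: [0.5117, 0.1159, 0.1571]
ee_rot: [0.405, 0.914, -0.0, -0.0]
ft_force: [0.1, 0.3, 0.5]
grip_width: 1.0
grasp_force: 0.0
```

>>> carry_out --commands '[[[0,0,0.1,0,0,0],[0,0,0,0,0,0],[0,0,0,0,0,0],[0,0,0,0,0,0],[0,0,0,0,0,0],[0,0,0,0,0,0],[0,0,0,0,0,0]]]' --hand 1 --force 40

```text
clock: 6.52
position: [0.5126, 0.1165, 0.1541]
ee_rot: [0.405, 0.915, 0.001, 0.0]
ft_force: [4.7, 3.1, -2.2]
grip_width: 0.689
grasp_force: 44.4
```

Run:
```python
from h import *
o=get_obs();print({k:np.round(o[k],4) for k in('clock','position','ee_rot','ft_force','torque','grip_width','grasp_force')})
im,p=snap('wrist','w5.png');s,_=snap('side','s5.png')
cv2.imwrite('pics/m5.png',np.hstack([im[150:450,120:520],cv2.resize(s[140:260,230:350],(300,300),interpolation=cv2.INTER_CUBIC)])[...,::-1])
```

```text
{'clock': np.float64(6.5167), 'position': array([0.5126, 0.1165, 0.1541]), 'ee_rot': array([4.045e-01, 9.145e-01, 5.000e-04, 3.000e-04]), 'ft_force': array([ 4.6811,  3.1455, -2.176 ]), 'torque': array([ 0.7846, -0.9462, -0.0289]), 'grip_width': np.float64(0.6888), 'grasp_force': np.float64(44.3938)}
```

View pics/m5.png

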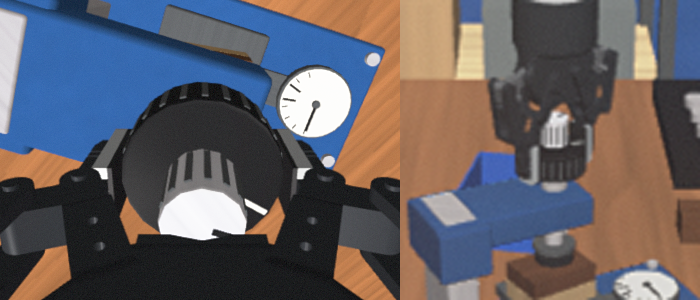

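Gripped (58.6 mm). Both views show the fingers on the coarse knob, with the dial clear in the wrist view near (433,255) in the full image. I'll write a pointer reader.

```bash
cat >> h.py <<'E'
YAW=.445
def dial(im,p,D=np.array([.608,.1612])):
    """load from pointer: rectify dial plane to 0.25 mm/px patch by rays, find dark pointer"""
    n=np.arange(-36,36.1,.5)*1e-3
    X=np.array([[proj(p,np.array([D[0]+a,D[1]+b,.043])) for b in n] for a in n],np.float32)
    r=cv2.remap(im,X[...,0],X[...,1],cv2.INTER_LINEAR).max(2)
    g=cv2.morphologyEx((r>140).astype(np.uint8),cv2.MORPH_CLOSE,np.ones((9,9)))
    k,l,s,c=cv2.connectedComponentsWithStats(g); 
    i=1+np.argmax(s[1:,4]); cx=s[i,0]+(s[i,2]-1)/2; cy=s[i,1]+(s[i,3]-1)/2
    N=len(n);yy,xx=np.mgrid[:N,:N]; A=(yy-cy)*.5;B=(xx-cx)*.5;R=np.hypot(A,B)
    w=np.clip(170-r.astype(float),0,None)*((R>7)&(R<17))
    th=np.arctan2((w*B/R.clip(1)).sum(),(w*A/R.clip(1)).sum())
    load=((YAW-np.pi/2-th+np.pi/2)%(2*np.pi)-np.pi/2)/.08
    return round(load,2),(s[i,2]*.5,s[i,3]*.5),(np.round(D+[n[0]+cy*.5e-3,n[0]+cx*.5e-3],4)),int((w>0).sum())
def stat():
    o=get_obs();print({k:np.round(o[k],4) for k in('clock','position','ee_rot','ft_force','torque','grip_width')},'j7',o['joint_pos'][6].round(2))
    x,y,_,_=[*o['ee_rot']]; print('psi',2*np.arctan2(y,x))
    for c in('wrist','side','top'):
        im,p=snap(c)
        try: print(c,dial(im,p))
        except Exception as e: print(c,e)
E
python3 -c "from h import *;stat()"
```

```text
{'clock': np.float64(6.6167), 'position': array([0.5125, 0.1165, 0.1541]), 'ee_rot': array([4.045e-01, 9.145e-01, 5.000e-04, 3.000e-04]), 'ft_force': array([ 3.6476,  3.2257, -2.9398]), 'torque': array([ 0.7592, -0.9726, -0.0718]), 'grip_width': np.float64(0.6877)} j7 0.22
psi 2.308728065274233
wrist (np.float64(0.4), (np.float64(72.5), np.float64(72.5)), array([0.608 , 0.1612]), 108)
side (np.float64(0.29), (np.float64(69.0), np.float64(68.5)), array([0.61 , 0.163]), 246)
top (np.float64(11.94), (np.float64(40.0), np.float64(35.0)), array([0.6222, 0.172 ]), 1954)
```

```bash
sed -i 's/INTER_LINEAR).max(2)/INTER_LINEAR).min(2)/; s/(w>0).sum())$/(w>0).sum())/; s/('"'wrist','side','top'"')/("wrist","side")/' h.py
python3 -c "from h import *;stat()"
```

```text
{'clock': np.float64(6.7667), 'position': array([0.5125, 0.1165, 0.1541]), 'ee_rot': array([4.045e-01, 9.145e-01, 5.000e-04, 3.000e-04]), 'ft_force': array([ 4.1189,  3.1875, -2.9934]), 'torque': array([ 0.7617, -0.9458, -0.0148]), 'grip_width': np.float64(0.6852)} j7 0.22
psi 2.308682102885978
wrist (np.float64(-1.14), (np.float64(64.5), np.float64(64.5)), array([0.6065, 0.1612]), 113)
side (np.float64(-2.2), (np.float64(69.0), np.float64(64.5)), array([0.608, 0.163]), 283)
```

>>> carry_out --commands '[[[0,0,0.016,0,0,1],[0,0,0.016,0,0,1],[0,0,0.016,0,0,1],[0,0,0,0,0,0]]]'

```text
clock: 7.2
position: [0.5123, 0.1162, 0.1522]
ee_rot: [0.545, 0.839, 0.0, 0.0]
ft_force: [1.9, 2.3, -1.7]
grip_width: 0.694
grasp_force: 44.5
```

```bash
python3 -c "from h import *;stat()"
```

```text
{'clock': np.float64(7.2), 'position': array([0.5123, 0.1162, 0.1522]), 'ee_rot': array([5.447e-01, 8.386e-01, 1.000e-04, 2.000e-04]), 'ft_force': array([ 1.919 ,  2.255 , -1.6549]), 'torque': array([ 0.5899, -0.6171, -0.3295]), 'grip_width': np.float64(0.694)} j7 -0.08
psi 1.9894853266567307
wrist (np.float64(-1.01), (np.float64(64.5), np.float64(64.5)), array([0.6065, 0.1612]), 109)
side (np.float64(-2.6), (np.float64(69.5), np.float64(64.5)), array([0.608 , 0.1627]), 292)
```

>>> carry_out --commands '[[[0,0,0.012,0,0,0.75],[0,0,0.012,0,0,0.75],[0,0,0,0,0,0]]]'

```text
clock: 7.55
position: [0.5121, 0.1162, 0.1512]
ee_rot: [0.607, 0.795, -0.0, 0.0]
ft_force: [1.2, 1.7, 0.8]
grip_width: 0.693
grasp_force: 44.7
```

```bash
python3 -c "
from h import *;stat()
im,p=snap('wrist','w6.png')
a=cv2.imread('pics/w5.png')[...,::-1]
# marker: white pixels on black coarse knob right of fine knob
for i in(a,im):
    m=(i[340:400,355:400].min(2)>150); v,u=np.nonzero(m); print(m.sum(),u.mean()+355,v.mean()+340)"
```

```text
{'clock': np.float64(7.55), 'position': array([0.5121, 0.1162, 0.1512]), 'ee_rot': array([ 0.607 ,  0.7947, -0.    ,  0.    ]), 'ft_force': array([1.1573, 1.7441, 0.7521]), 'torque': array([ 0.5316, -0.3728, -0.3102]), 'grip_width': np.float64(0.6934)} j7 -0.23
psi 1.8369532447149062
wrist (np.float64(-0.88), (np.float64(64.5), np.float64(64.5)), array([0.6065, 0.1612]), 105)
side (np.float64(-1.89), (np.float64(69.0), np.float64(64.0)), array([0.6082, 0.163 ]), 288)
418 364.4952153110048 365.54784688995215
346 365.4364161849711 364.03757225433526
```

>>> carry_out --commands '[[[0,0,0.012,0,0,0.75],[0,0,0.012,0,0,0.75],[0,0,0,0,0,0]]]'

```text
clock: 7.95
position: [0.5119, 0.1161, 0.1503]
ee_rot: [0.668, 0.745, -0.0, -0.0]
ft_force: [-1.9, 2.1, 3.6]
grip_width: 0.691
grasp_force: 44.9
```

```bash
python3 -c "from h import *;stat()"
```

```text
{'clock': np.float64(7.95), 'position': array([0.5119, 0.1161, 0.1503]), 'ee_rot': array([ 6.676e-01,  7.445e-01, -2.000e-04, -0.000e+00]), 'ft_force': array([-1.8745,  2.1452,  3.6361]), 'torque': array([ 0.4611,  0.1266, -0.3029]), 'grip_width': np.float64(0.6907)} j7 -0.38
psi 1.6796055645457162
wrist (np.float64(1.06), (np.float64(64.0), np.float64(64.5)), array([0.6065, 0.1614]), 109)
side (np.float64(-1.06), (np.float64(69.5), np.float64(64.5)), array([0.608 , 0.1627]), 249)
```

>>> carry_out --commands '[[[0,0,0.006,0,0,0.4],[0,0,0,0,0,0],[0,0,0,0,0,0]]]'

```text
clock: 8.3
position: [0.512, 0.1161, 0.15]
ee_rot: [0.682, 0.732, -0.0, -0.0]
ft_force: [-4.0, 2.2, 4.9]
grip_width: 0.69
grasp_force: 45.1
```

```bash
python3 -c "from h import *;stat();stat()"
```

```text
{'clock': np.float64(8.3), 'position': array([0.512 , 0.1161, 0.15  ]), 'ee_rot': array([ 6.816e-01,  7.317e-01, -2.000e-04, -1.000e-04]), 'ft_force': array([-3.9879,  2.1503,  4.8654]), 'torque': array([ 0.4536,  0.4964, -0.2944]), 'grip_width': np.float64(0.6901)} j7 -0.41
psi 1.6415867723531492
wrist (np.float64(3.18), (np.float64(64.0), np.float64(64.5)), array([0.6065, 0.1614]), 111)
side (np.float64(3.09), (np.float64(69.5), np.float64(64.0)), array([0.6082, 0.1627]), 214)
{'clock': np.float64(8.4), 'position': array([0.5119, 0.1162, 0.1501]), 'ee_rot': array([ 6.816e-01,  7.317e-01, -1.000e-04, -1.000e-04]), 'ft_force': array([-2.9352,  2.8517,  4.4021]), 'torque': array([ 0.4422,  0.5489, -0.2649]), 'grip_width': np.float64(0.6892)} j7 -0.41
psi 1.6416645384126594
wrist (np.float64(3.18), (np.float64(64.0), np.float64(64.5)), array([0.6065, 0.1614]), 111)
side (np.float64(3.08), (np.float64(69.5), np.float64(64.0)), array([0.6082, 0.1627]), 215)
```

Light contact is set at about 4 N. Next I'll release, rise to the fine knob, and unwind a little.

>>> carry_out --commands '[[[0,0,0,0,0,0],[0,0,0,0,0,0],[0,0,0,0,0,0],[0,0,0,0,0,0],[0,0,0,0,0,0],[0,0,-0.3,0,0,0],[0,0,-0.4,0,0,0],[0,0,-0.33,0,0,-1],[0,0,0,0,0,-1],[0,0,0,0,0,-1],[0,0,0,0,0,0]]]' --hand -1

```text
clock: 9.42
position: [0.5125, 0.1161, 0.1921]
ee_rot: [0.558, 0.83, 0.0, 0.0]
ft_force: [0.4, -0.1, 0.3]
grip_width: 0.998
grasp_force: 0.0
```

```bash
python3 -c "
from h import *;stat()
im,p=snap('wrist','w7.png');s,_=snap('side','s7.png')
cv2.imwrite('pics/m7.png',np.hstack([im[150:450,120:520],cv2.resize(s[140:260,230:350],(300,300),interpolation=cv2.INTER_CUBIC)])[...,::-1])
q=camera_params('side');print(proj(p,np.array([.5118,.1155,.245])))
"
```

```text
{'clock': np.float64(9.4167), 'position': array([0.5125, 0.1161, 0.1921]), 'ee_rot': array([5.581e-01, 8.298e-01, 2.000e-04, 5.000e-04]), 'ft_force': array([ 0.4432, -0.0737,  0.3176]), 'torque': array([ 0.0048,  0.0145, -0.0087]), 'grip_width': np.float64(0.9985)} j7 -0.08
psi 1.9574988829562887
wrist (np.float64(3.09), (np.float64(64.5), np.float64(64.5)), array([0.6065, 0.1612]), 121)
side (np.float64(2.78), (np.float64(69.5), np.float64(64.5)), array([0.608 , 0.1627]), 212)
[321.76730774 313.11240145]
```

View pics/m7.png

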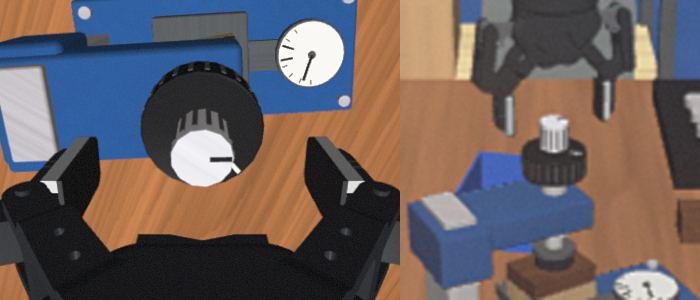

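>>> carry_out --commands '[[[0,0,0.1,0,0,0],[0,0,0.1,0,0,0],[0,0,0,0,0,0]]]'

```text
clock: 9.87
position: [0.5116, 0.1159, 0.1821]
ee_rot: [0.56, 0.828, -0.0, -0.0]
ft_force: [-0.5, -0.7, -0.2]
grip_width: 0.998
grasp_force: 0.0
```

>>> carry_out --commands '[[[0,0,0,0,0,0],[0,0,0,0,0,0],[0,0,0,0,0,0],[0,0,0,0,0,0],[0,0,0,0,0,0],[0,0,0,0,0,0],[0,0,0,0,0,0],[0,0,0,0,0,0],[0,0,0,0,0,0],[0,0,0,0,0,0],[0,0,0,0,0,0]]]' --hand 1 --force 35

```text
clock: 10.78
position: [0.5123, 0.1161, 0.1833]
ee_rot: [0.56, 0.828, 0.0, 0.0]
ft_force: [-0.7, -1.3, 4.1]
grip_width: 0.293
grasp_force: 34.4
```

```bash
python3 -c "from h import *;stat();snap('wrist','w8.png');snap('side','s8.png')"
```

```text
{'clock': np.float64(10.7833), 'position': array([0.5123, 0.1161, 0.1833]), 'ee_rot': array([5.602e-01, 8.284e-01, 1.000e-04, 2.000e-04]), 'ft_force': array([-0.6916, -1.2838,  4.0614]), 'torque': array([-0.0787,  0.1675, -0.035 ]), 'grip_width': np.float64(0.2926)} j7 -0.09
psi 1.9523497992795869
wrist (np.float64(3.36), (np.float64(64.5), np.float64(64.0)), array([0.6068, 0.1612]), 117)
side (np.float64(2.83), (np.float64(69.5), np.float64(64.5)), array([0.608 , 0.1627]), 212)
```

>>> carry_out --commands '[[[0,0,0,0,0,1],[0,0,0,0,0,1],[0,0,0,0,0,1],[0,0,0,0,0,1],[0,0,0,0,0,0],[0,0,0,0,0,0]]]'

```text
clock: 11.48
position: [0.5118, 0.116, 0.1833]
ee_rot: [0.72, 0.694, -0.0, 0.0]
ft_force: [-3.0, -1.7, 6.7]
grip_width: 0.29
grasp_force: 34.8
```

```bash
python3 -c "from h import *;stat()"
```

```text
{'clock': np.float64(11.4833), 'position': array([0.5118, 0.116 , 0.1833]), 'ee_rot': array([ 7.204e-01,  6.936e-01, -5.000e-04,  0.000e+00]), 'ft_force': array([-2.9805, -1.7036,  6.7187]), 'torque': array([-0.2528,  0.8053, -0.0378]), 'grip_width': np.float64(0.2895)} j7 -0.5
psi 1.5329193325521377
wrist (np.float64(7.99), (np.float64(64.0), np.float64(64.5)), array([0.6065, 0.1614]), 106)
side (np.float64(9.36), (np.float64(69.0), np.float64(64.5)), array([0.608, 0.163]), 172)
```

>>> carry_out --commands '[[[0,0,0,0,0,1],[0,0,0,0,0,1],[0,0,0,0,0,1],[0,0,0,0,0,1],[0,0,0,0,0,1],[0,0,0,0,0,1],[0,0,0,0,0,1],[0,0,0,0,0,0],[0,0,0,0,0,0]]]'

```text
clock: 12.33
position: [0.5109, 0.1163, 0.1833]
ee_rot: [0.921, 0.39, -0.001, -0.0]
ft_force: [-8.0, -1.0, 10.8]
grip_width: 0.292
grasp_force: 35.1
```

```bash
python3 -c "from h import *;stat()"
```

```text
{'clock': np.float64(12.3333), 'position': array([0.5109, 0.1163, 0.1833]), 'ee_rot': array([ 9.210e-01,  3.896e-01, -1.100e-03, -1.000e-04]), 'ft_force': array([-8.0406, -0.9932, 10.7804]), 'torque': array([-0.1299,  1.7732, -0.0365]), 'grip_width': np.float64(0.2916)} j7 -1.2
psi 0.8004727124647287
wrist (np.float64(17.2), (np.float64(64.0), np.float64(64.5)), array([0.6065, 0.161 ]), 101)
side (np.float64(19.98), (np.float64(69.0), np.float64(64.0)), array([0.6082, 0.163 ]), 316)
```

```bash
cat > t.py <<'E'
from h import *
def prof(im,p,D):
    for band in((10,17),(18,21),(21,24),(24,27),(27,29)):
        L=np.arange(-4,34,.25);R=np.arange(band[0],band[1]+.1,.5)*1e-3
        th=YAW-np.pi/2-L*.08
        P=np.array([[proj(p,np.array([D[0]+r*np.cos(a),D[1]+r*np.sin(a),.043])) for a in th] for r in R],np.float32)
        v=cv2.remap(im,P[...,0],P[...,1],cv2.INTER_LINEAR).min(2).mean(0)
        from scipy.signal import find_peaks
        k,_=find_peaks(-v,prominence=20); print(band,[(L[i],int(v[i])) for i in k])
if __name__=='__main__':
    im,p=snap('wrist'); r=dial(im,p); print(r); prof(im,p,r[2])
    im=cv2.imread('pics/w1.png')  # far view unavailable pose -> skip
E
python3 t.py
```

```text
(np.float64(17.18), (np.float64(64.0), np.float64(64.5)), array([0.6065, 0.161 ]), 103)
(10, 17) [(np.float64(17.0), 53)]
(18, 21) [(np.float64(17.5), 39), (np.float64(24.25), 99)]
(21, 24) [(np.float64(17.5), 38), (np.float64(24.25), 83)]
(24, 27) [(np.float64(0.0), 186), (np.float64(5.0), 183), (np.float64(10.0), 185), (np.float64(15.25), 179), (np.float64(18.0), 65), (np.float64(24.25), 81), (np.float64(27.25), 204), (np.float64(32.25), 192)]
(27, 29) [(np.float64(0.0), 154), (np.float64(5.0), 170), (np.float64(10.0), 155), (np.float64(15.25), 139), (np.float64(18.25), 88), (np.float64(24.25), 96), (np.float64(27.25), 177), (np.float64(32.25), 165)]
```

>>> carry_out --commands '[[[0,0,0,0,0,1],[0,0,0,0,0,1],[0,0,0,0,0,0.8],[0,0,0,0,0,0],[0,0,0,0,0,0]]]'

```text
clock: 12.9
position: [0.5107, 0.1166, 0.1833]
ee_rot: [0.968, 0.251, -0.001, -0.0]
ft_force: [-9.7, -0.0, 10.7]
grip_width: 0.295
grasp_force: 35.1
```

```bash
python3 t.py
```

```text
(np.float64(20.22), (np.float64(64.0), np.float64(64.5)), array([0.6065, 0.1614]), 83)
(10, 17) [(np.float64(20.25), 76)]
(18, 21) [(np.float64(18.0), 113), (np.float64(20.5), 79), (np.float64(24.0), 112)]
(21, 24) [(np.float64(18.0), 75), (np.float64(20.5), 77), (np.float64(24.0), 86)]
(24, 27) [(np.float64(0.25), 207), (np.float64(5.0), 176), (np.float64(10.0), 196), (np.float64(15.0), 199), (np.float64(18.0), 76), (np.float64(20.25), 154), (np.float64(24.0), 86), (np.float64(27.0), 203), (np.float64(32.0), 188)]
(27, 29) [(np.float64(0.25), 160), (np.float64(5.0), 129), (np.float64(10.0), 164), (np.float64(15.0), 169), (np.float64(18.0), 87), (np.float64(24.0), 88), (np.float64(27.0), 177), (np.float64(32.0), 178)]
```

The pointer reads 20.4 N, between the long marks at 18 and 24. Releasing.

>>> carry_out --commands '[[[0,0,0,0,0,0],[0,0,0,0,0,0],[0,0,0,0,0,0],[0,0,0,0,0,0],[0,0,0,0,0,0],[0,0,0,0,0,0],[0,0,0,0,0,0],[0,0,0,0,0,0]]]' --hand -1

```text
clock: 13.62
position: [0.5122, 0.116, 0.1831]
ee_rot: [0.968, 0.251, -0.0, 0.0]
ft_force: [-0.2, 0.4, -0.1]
grip_width: 0.997
grasp_force: 0.0
```

```bash
python3 t.py
```

```text
(np.float64(20.16), (np.float64(64.0), np.float64(64.5)), array([0.6065, 0.1614]), 88)
(10, 17) [(np.float64(20.25), 73)]
(18, 21) [(np.float64(18.0), 96), (np.float64(20.25), 71), (np.float64(24.0), 97)]
(21, 24) [(np.float64(18.0), 83), (np.float64(20.25), 76), (np.float64(24.0), 85)]
(24, 27) [(np.float64(0.0), 187), (np.float64(5.0), 188), (np.float64(10.0), 200), (np.float64(15.0), 201), (np.float64(18.0), 92), (np.float64(20.25), 148), (np.float64(24.0), 89), (np.float64(27.0), 198), (np.float64(32.0), 184)]
(27, 29) [(np.float64(0.0), 164), (np.float64(5.0), 143), (np.float64(10.0), 159), (np.float64(15.0), 170), (np.float64(18.0), 92), (np.float64(24.0), 86), (np.float64(27.0), 177), (np.float64(32.0), 157)]
```

Still 20.3 N after release. I'll rise clear and hand in.

>>> carry_out --commands '[[[0,0,-0.4,0,0,0],[0,0,-0.8,0,0,0],[0,0,-0.8,0,0,0],[0,0,-0.8,0,0,0],[0,0,-0.4,0,0,0],[0,0,0,0,0,0],[0,0,0,0,0,0],[0,0,0,0,0,0]]]'

```text
clock: 14.33
position: [0.5119, 0.1159, 0.3102]
ee_rot: [0.968, 0.251, -0.001, 0.0]
ft_force: [-0.6, -0.5, -0.0]
grip_width: 1.0
grasp_force: 0.0
```

```bash
python3 t.py | head -4; python3 -c "from workcell import *;print(hand_in())"
```

```text
(np.float64(20.46), (np.float64(64.5), np.float64(64.0)), array([0.6068, 0.1612]), 96)
(10, 17) [(np.float64(20.25), 109)]
(18, 21) [(np.float64(18.0), 125), (np.float64(20.5), 103), (np.float64(24.0), 140)]
(21, 24) [(np.float64(18.0), 106), (np.float64(20.25), 105), (np.float64(24.25), 119)]
the job is handed in; nothing more can be done
None
```

The job is handed in: the coarse knob brought the pad to about 4 N, the fine knob took it to about 20.3 N by the dial (long marks at 18 and 24 N), and the gripper is open and clear of the press; no verdict came back.

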